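# Seat a culture dish in the scanner drawer and start the scan

### The arm

A 6-joint arm with a two-finger parallel gripper is mounted at the origin on a cart in front of the work surface, level with it; the furniture and walls round the work are solid. World frame = base frame: x ahead of the robot, y to its left, z up, the work surface at z = 0. Lengths are in mm, angles in rad, forces in N, time in s.
With the tool pointing down it reaches from about 275 to 750 mm from the base axis. Payload 10.2 kg.
Tool frame: the origin (TCP) lies at the very end of the fingers, on their centre line; the grasp point (between the pads) lies 19 mm behind it; z points along the fingers, y is the direction in which the jaws open and shut (so a half turn about z gives the same grasp; the last joint's range is limited). The gripper opens to 85 mm and grips with 20 to 120 N. Pads are 22 mm wide; open, the fingers measure 114 mm over their backs; the gripper's body (76 mm by 85 mm) begins 54 mm behind the grasp point. The pads swing forward as they close: fully open they stand 13 mm farther back than shut.
Start: joints at [0.997, 0.313, 1.498, -0, 1.331, -0.223], TCP at [180.429, 493.028, 231.294] pointing down, gripper open.
Joint ranges: [-2.94, 2.94], [-0.97, 2.17], [0.19, 2.56], [-1.23, 4.37], [0.02, 3.11], [-2.88, 2.88]. Speed limits (rad/s): [2.39, 2.39, 3.01, 3.14, 3.14, 3.14].

### API

Orientations are given as a unit quaternion [w, x, y, z].
In Python, from rig import * gives the robot as it stands. The module is installed in compiled form; this text tells all that it offers.
- The arm moves only by the shell command python3 -m crank 'ROWS' [FORCE]. ROWS is a JSON object of lists of equal length, an entry for each row: "dp": the shift along the world's x, y, z in cm, a list of three; "delta_rot": the turn, a rotation vector about the world's x, y, z in degrees, a list of three; "claw": the closure in counts, from 0 (fully open) to 255 (shut). A call has 1 to 10 rows; each row shifts and turns the commanded pose from where the row before left it; what a row does not reach is not made up. A row lasts 1/10 s, in which the tool goes at most 50 mm and 8.59 degrees, less where a joint would pass 70% of its speed; a pose out of reach is approached as far as the arm can. A call is refused whole if a number of a shift passes 5 or a number of a turn 8.59, either way. A call with a gripper value outside its range is refused whole. The fingers move at their own pace and stop on an object; FORCE is the grip in N (left out, the last holds). Time passes only in rows, so rows that do not move let the fingers close. It gives the time, the measured TCP pose, the force and the opening at its end, in the units of the state.
- sense(): the state, without advancing time (a new reading comes with each control period).
- capture(name): name is "side" or "top" or "wrist"; returns (picture, depth): 420x560x3 uint8, red, green, blue; 420x560 float32, mm along the optical axis (not along the pixel's ray), 0 where there is no reading.
- camera_model(name): a dict with "fx", "fy", "cx", "cy" (pixels), "cam_to_world" (4x4, takes a point from camera to world coordinates); the wrist camera has in their place "T_tool_cam" (4x4, takes a point from camera to tool coordinates, whose origin is the TCP and whose axes are the flange's). Camera axes: x right, y up, looking along -z (the intrinsics and any distortion apply to the point x, -y, -z); pixel columns grow to the right and rows downward; lengths in mm; the calibration is good to about 2 mm. A picture is of the moment at which its call begins: read the wrist's pose just before it. camera_model takes no time and is no camera call.
- finish_job(): hands the job in, once; it reports no verdict.
Trained networks look in the newest picture that a camera, given by its name, has taken for a name from the list of things; names that differ only in an ending like _2 or _b are one class to them, and where a whole thing is asked for, a point or a joint stands for the part that bears it (a point fixed in the world has none). Each returns a list of dicts, best first, with "p" (0 to 1); they miss things now and then, are a little off and sometimes report something else, mostly with a low value. They report only what shows in the picture. A call takes as long as a camera call. They do not tell look-alikes from the thing itself.
- boxes_of(camera, target): "centre" ([column, row] in pixels, amid what is visible of it).
- masks_of(camera, target): "region" (420x560 bool, what is visible of it) and "centre" ([column, row] in pixels, amid what is visible of it).
- pinpoint(camera, target): "centre" ([column, row] in pixels: a listed point, or the origin of a listed thing).
The state is a dict: "time_s": time; "joints": joint angles; "dq": joint speeds; "tau": joint torques, N m; "eef_pos": TCP position; "ee_rot": TCP orientation; "force": force on the tool from outside, world axes, zero at the start; "wrist_torque": the same for the moment, N m; "grip_width": opening from 0.0 (shut) to 1.0 (fully open).
Only numpy, scipy, OpenCV 4.12 (cv2) and the standard library are available. Lean on these libraries where they do the work, as an engineer would, in place of code of your own. Each camera call takes 0.05 s, during which the arm holds its last target.

### The job

The culture dish on the open drawer of the low white dish scanner lies beside its round seat, across the rim. Its lid is loose, so grip and lift nothing: with the fingertips nudge the dish gently by its side until it drops flat into the seat, then push the drawer fully home, and then press the green scan key right down and let it go. Leave the cup, the cover-glass box and the marker where they are.

Things in the scene. Friction and masses are not known exactly. Their poses are not given: they have to be found in the camera images.
- dish: closed clear round culture dish, pinkish filling, 89 mm across, 14 mm high, about 20 g; origin: centre of its underside (reads 1 mm below what it lies on). It starts flat on the drawer's deck (24 mm above the worktop), overlapping the seat's rim on the side away from the housing. It slides easily, begins to dip some 13 mm before it is centred on the seat and falls in flat within about 2 mm of centre
- dish_scanner: low white fixed scanner: housing 180 mm deep, 196 wide, 60 high, flat top. Origin: middle of the housing's front face at worktop height; x points into the housing (the way the drawer closes), y to its left, z up. The drawer slot's lintel is 34 mm above the worktop: a dish on the deck (top at 38 mm) strikes it, a seated one (29 mm) passes
- seat (a point): centre of the white floor of the round seat in the drawer, 15 mm above the worktop, axes as the scanner's; moves with the drawer. The seat is 93 mm across and 9 mm deep. With the drawer open it lies 53 mm in front of the housing. The flat grey deck round it is 150 mm wide and ends 111 mm in front of the seat's centre
- drawer_front (a point): middle of the front face of the drawer, 14 mm above the worktop; it moves with the drawer. The white front is upright, 160 mm wide, from 4 to 24 mm above the worktop (its top is level with the deck); push it here along the scanner's x
- drawer (a joint): how far the drawer is pushed in, m: 0 fully open as at the start, 0.125 fully home (its front then still stands 39 mm in front of the housing). It slides with about 3 N of friction and stays where it is left
- cup: bystander: clear specimen cup with red screw lid, 53 mm across, 62 mm high, origin under its centre, on the worktop right of the drawer; leave it
- cover_box: bystander: small white box of cover glasses, 29x34x15 mm, origin under its centre, on the worktop left of the drawer; leave it
- red_marker: bystander: red marker pen lying down, 137 mm long, 15 mm thick, origin under its middle, on the worktop right of the housing; leave it
- scan_key_top (a point): centre of the top of the round green scan key, 24 mm across, on the right front of the housing's lid, standing 10 mm proud of it (70 mm above the worktop); pressed straight down
- scan_key (a joint): how far the scan key is pressed, m: 0 released, 0.005 right down, which takes 5 N; a spring returns it
Mind the look-alikes: they are no part of the job. There is more than one size of the dish; the job needs the smallest.

How it is judged (in metres and radians):
On the way, in this order (a step that is already met when the one before it is completed fails the run):
1. the dish lies flat in its seat while the drawer is still out (horizontal distance between dish and seat below 0.005 m and z of dish in the frame of seat below 0.003 m and angle between dish's own z axis and vertical below 0.05 rad and value of joint drawer below 0.07 m), for 0.2 s.
2. the drawer is pushed fully home (value of joint drawer above 0.121 m), for 0.2 s.
3. the scan key is pressed right down (value of joint scan_key above 0.0038 m), for 0.05 s.
At the end, for the whole second after the job is handed in: The dish rests flat on the floor of its seat (centre within 5 mm, less than 3 mm above the floor, tilt under 0.05 rad), the drawer is home (at least 121 of 125 mm), the scan key was pressed (at least 3.8 of 5 mm) after that and is released again (horizontal distance between dish and seat below 0.005 m and z of dish in the frame of seat below 0.003 m and angle between dish's own z axis and vertical below 0.05 rad and linear speed of dish below 0.01 m/s and value of joint drawer above 0.121 m and value of joint scan_key below 0.0015 m); the robot touches nothing.
It fails at once if the dish is lifted (more than 10 mm above the deck) (height (world z) of dish above 0.034 m).
It fails at once if the dish is tipped by more than 0.35 rad (angle between dish's own z axis and vertical above 0.35 rad).
It fails at once if the dish is pinched or pushed hard (over 18 N) (contact force between the fingers and dish above 18 N).
It fails at once if the scan key is pressed before the drawer is home (value of joint scan_key above 0.002 m and value of joint drawer below 0.121 m).
It fails at once if a bystander is moved by more than 15 mm (distance of any of cup, cover_box, red_marker from where it was at the start of the episode above 0.015 m).
It also fails if it takes over 61 s, if anything falls off the work surface, if the arm or the gripper's body presses on something with over 40 N, if the wrist force passes 120 N, or if a joint passes its speed limit or range.

## Working session

There is one attempt and no reset: what is moved stays moved. The work goes in short steps, Python scripts to look and compute and a shell command to move; the robot and the scene stay as the last step left them, time stands still between calls to the robot, and variables do not carry over. Pictures are saved under pics/ and viewed, and the job is handed in when it is done.

```bash
mkdir -p pics; cat > h.py <<'E'
from rig import *
import numpy as np, cv2
def save(n,f):
    p,d=capture(n); cv2.imwrite('pics/'+f,p[:,:,::-1]); return p,d
def ray(n,c):
    m=camera_model(n); 
    T=np.array(m['cam_to_world'])
    v=np.array([(c[0]-m['cx'])/m['fx'],-(c[1]-m['cy'])/m['fy'],-1.0])
    return T[:3,3],T[:3,:3]@v
def atz(n,c,z):
    o,v=ray(n,c); return o+v*(z-o[2])/v[2]
def proj(n,P):
    m=camera_model(n);T=np.linalg.inv(np.array(m['cam_to_world']));q=T[:3,:3]@np.array(P)+T[:3,3]
    return [m['cx']+m['fx']*q[0]/-q[2],m['cy']-m['fy']*q[1]/-q[2]]
E
python3 - <<'E'
from h import *
s=sense();print(s)
for n in ['side','top']:
    save(n,n+'0.png'); m=camera_model(n); print({k:(np.round(v,3).tolist()) for k,v in m.items() if not isinstance(v,str)})
Z=dict(dish=23,dish_scanner=0,seat=15,drawer_front=14,scan_key_top=70,cup=0,cover_box=0,red_marker=0)
for n in ['side','top']:
  for t,z in Z.items():
    for r in pinpoint(n,t)[:3]: print(n,t,round(r['p'],2),np.round(r['centre'],1),atz(n,r['centre'],z).round(1))
E
```

```text
{'time_s': 0.0, 'joints': array([ 9.96576759e-01,  3.13435605e-01,  1.49843441e+00, -4.31081351e-05,
        1.33102074e+00, -2.23412057e-01]), 'dq': array([-0.00037032,  0.00042003, -0.00042414, -0.00030573,  0.00192357,
        0.00048954]), 'tau': array([ 1.78733485e-04, -4.12270725e+01, -2.59742653e+01, -1.92038297e-04,
        4.17847827e-03, -8.63827495e-06]), 'eef_pos': array([180.30019188, 492.787791  , 230.74345537]), 'ee_rot': array([-2.32753687e-04,  1.74500621e-01,  9.84656850e-01, -6.06245288e-04]), 'force': array([ 0.45109809,  0.09440772, -0.59376478]), 'wrist_torque': array([-0.0013332 , -0.04398754, -0.02363961]), 'grip_width': 0.9951130779221705}
{'fx': 395.772, 'fy': 395.772, 'cx': 277.903, 'cy': 208.368, 'cam_to_world': [[0.964, 0.154, -0.216, 292.322], [-0.265, 0.602, -0.753, -850.036], [0.014, 0.783, 0.622, 672.764], [0.0, 0.0, 0.0, 1.0]]}
{'fx': 388.597, 'fy': 388.597, 'cx': 281.447, 'cy': 216.78, 'cam_to_world': [[0.025, 0.985, -0.171, 313.69], [-1.0, 0.023, -0.016, -153.451], [-0.012, 0.172, 0.985, 1061.618], [0.0, 0.0, 0.0, 1.0]]}
side dish 0.92 [252.  165.9
[... 624 characters left out ...]
   0. ]
top dish 0.87 [164.  215.5] [490.5 183.9  23. ]
top dish 0.85 [225.  232.1] [448.9  15.1  23. ]
top dish 0.79 [296.5 213.4] [ 504.7 -176.8   23. ]
top dish_scanner 0.96 [326.7 193.7] [ 567.  -260.8    0. ]
top seat 0.6 [315.5 207.3] [ 524.4 -228.8   15. ]
top drawer_front 0.69 [287.  237.7] [ 438.8 -152.6   14. ]
top drawer_front 0.48 [314.7 208.5] [ 521.2 -226.7   14. ]
top scan_key_top 0.46 [358.3 195.8] [ 546.5 -336.    70. ]
top cup 0.77 [376.9 259.8] [ 386.1 -397.7    0. ]
top cup 0.39 [314.9 205. ] [ 533.9 -228.1    0. ]
top cup 0.32 [353.8 197.4] [ 558.1 -336.3    0. ]
top cover_box 0.66 [262.6 192.2] [567.2 -81.2   0. ]
top red_marker 0.49 [365.8 226. ] [ 478.1 -368.8    0. ]
```

View pics/side0.png

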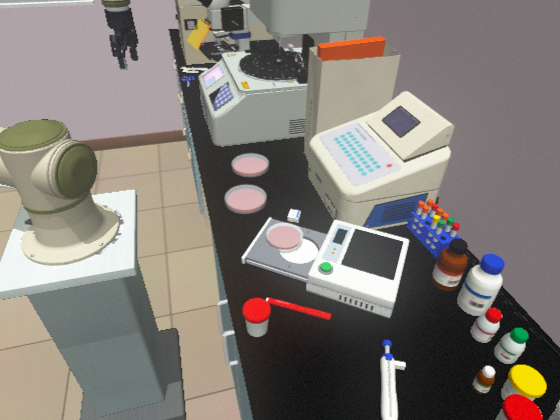

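View pics/top0.png

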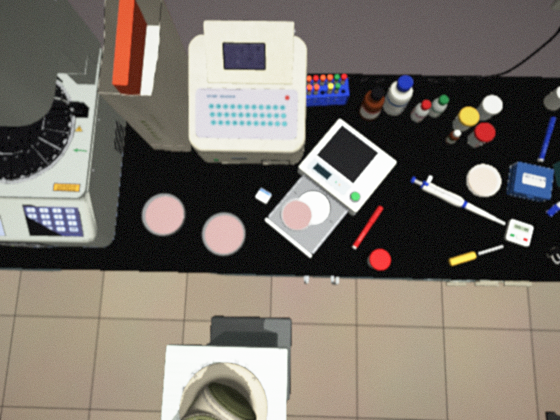

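Both views show the target dish on the drawer at about (284,241) in the side view and (297,213) in the top view. The two larger dishes to the left are the look-alikes. The key, cup, marker and box are where the networks reported them. Next I'll refine the measurements.

```bash
python3 - <<'E'
from h import *
print(np.round(camera_model('wrist')['T_tool_cam'],3), camera_model('wrist')['fx'])
for n,b in [('top',(250,110,410,270)),('side',(230,200,420,330))]:
    p=cv2.imread('pics/%s0.png'%n); c=p[b[1]:b[3],b[0]:b[2]]
    cv2.imwrite('pics/%s0z.png'%n,cv2.resize(c,None,fx=3.7,fy=3.7,interpolation=cv2.INTER_CUBIC))
    capture(n)
    for r in masks_of(n,'dish')[:4]:
        m=r['region'].astype(np.uint8); cs,_=cv2.findContours(m,0,1); c=max(cs,key=cv2.contourArea)[:,0].astype(float)
        # top rim outline at z~38
        P=np.array([atz(n,q,36)[:2] for q in c],np.float32)
        print(n,r['p'],r['centre'],cv2.minEnclosingCircle(P),cv2.fitEllipse(P))
E
```

```text
[[ 1.00000e-03  9.49000e-01  3.14000e-01  8.19970e+01]
 [ 1.00000e+00 -0.00000e+00 -1.00000e-03  1.11000e-01]
 [-1.00000e-03  3.14000e-01 -9.49000e-01 -1.42531e+02]
 [ 0.00000e+00  0.00000e+00  0.00000e+00  1.00000e+00]] 342.3698134544954
top 0.78 [297.5, 212.5] ((501.0361633300781, -177.5155792236328), 46.70539474487305) ((500.10601806640625, -177.9621124267578), (86.01983642578125, 91.7175064086914), 167.96221923828125)
top 0.72 [164.2, 214.3] ((491.4300537109375, 181.47268676757812), 59.59183120727539) ((492.36572265625, 181.73797607421875), (111.22140502929688, 117.55738830566406), 166.74114990234375)
top 0.68 [224.6, 234.4] ((444.6611328125, 16.464448928833008), 58.182437896728516) ((444.19842529296875, 16.55789566040039), (112.19623565673828, 112.72183227539062), 21.993511199951172)
side 0.92 [247.2, 200.9] ((440.27142333984375, -14.432927131652832), 65.71771240234375) ((438.7386169433594, -14.908245086669922), (112.50637817382812, 128.78419494628906), 168.96563720703125)
side 0.8 [252.4, 164.4] ((485.0621032714844, 148.8609161376953), 66.01106262207031) ((485.95458984375, 147.86329650878906), (113.09151458740234, 128.54881286621094), 171.23605346679688)
side 0.7 [286.7, 236.9] ((498.32427978515625, -183.29019165039062), 49.50596237182617) ((498.4855041503906, -184.06222534179688), (87.45189666748047, 96.592041015625), 179.8311767578125)
side 0.58 [324.9, 269.5] ((558.55322265625, -301.7503356933594), 14.190531730651855) ((558.642333984375, -302.2055969238281), (22.005931854248047, 27.418121337890625), 153.80328369140625)
```

```bash
python3 -m crank '{"dp":[[2.4,-5,0],[2.4,-5,0],[2.4,-5,0],[2.4,-5,0],[2.4,-5,0],[2.4,-5,0],[2.4,-5,0],[2.4,-5,0],[2.4,-5,0],[2.4,-5,0]],"delta_rot":[[0,0,-4],[0,0,-4],[0,0,-4],[0,0,-4],[0,0,-4],[0,0,-4],[0,0,-4],[0,0,-4],[0,0,-4],[0,0,-4]],"claw":[0,0,0,0,0,0,0,0,0,0]}'
```

```text
time_s: 2.1
eef_pos: [397.3, 40.1, 231.6]
ee_rot: [0.0, 0.502, 0.865, 0.0]
force: [0.3, 1.3, 1.2]
grip_width: 1.004
```

```bash
python3 -m crank '{"dp":[[1.7,-3.9,0],[1.7,-3.9,0],[1.7,-3.9,0],[1.5,-3.8,0],[0,0,0],[0,0,0],[0,0,0]],"delta_rot":[[0,0,0],[0,0,0],[0,0,0],[0,0,0],[0,0,0],[0,0,0],[0,0,0]],"claw":[130,130,130,130,130,130,130]}' 20
cat >> h.py <<'E'
from scipy.spatial.transform import Rotation as R
def wcam():
    s=sense(); m=camera_model('wrist'); q=s['ee_rot']; T=np.eye(4); T[:3,:3]=R.from_quat([q[1],q[2],q[3],q[0]]).as_matrix(); T[:3,3]=s['eef_pos']
    return m,T@np.array(m['T_tool_cam'])
def watz(c,z,mc):
    m,T=mc; v=T[:3,:3]@np.array([(c[0]-m['cx'])/m['fx'],-(c[1]-m['cy'])/m['fy'],-1.0]); o=T[:3,3]
    return o+v*(z-o[2])/v[2]
def wproj(P,mc):
    m,T=mc; T=np.linalg.inv(T); q=T[:3,:3]@np.array(P)+T[:3,3]
    return np.array([m['cx']+m['fx']*q[0]/-q[2],m['cy']-m['fy']*q[1]/-q[2]])
E
python3 - <<'E'
from h import *
mc=wcam(); p,d=save('wrist','w1.png')
print(mc[0]); Z=dict(dish=23,dish_scanner=0,seat=15,drawer_front=14,scan_key_top=70)
for t,z in Z.items():
    for r in pinpoint('wrist',t)[:3]: print(t,round(r['p'],2),np.round(r['centre'],1),watz(r['centre'],z,mc).round(1))
E
```

```text
time_s: 2.8
eef_pos: [462.5, -112.0, 231.3]
ee_rot: [-0.0, 0.5, 0.866, 0.0]
force: [-0.4, -0.5, -0.3]
grip_width: 0.49
{'fx': 342.3698134544954, 'fy': 342.3698134544954, 'cx': 279.3216400009391, 'cy': 216.39037211728217, 'T_tool_cam': array([[ 6.08334280e-04,  9.49646645e-01,  3.13322326e-01,
         8.17289552e+01],
       [ 9.99999520e-01, -3.37055553e-04, -9.19980128e-04,
        -8.47348210e-01],
       [-7.68049012e-04,  3.13322735e-01, -9.49646394e-01,
        -1.42531110e+02],
       [ 0.00000000e+00,  0.00000000e+00,  0.00000000e+00,
         1.00000000e+00]])}
dish 0.93 [329.   56.7] [440.7  17.8  23. ]
dish 0.8 [278.5 252.4] [ 499.4 -178.9   23. ]
dish_scanner 0.82 [291. 315.] [ 561.6 -255.1    0. ]
seat 0.58 [278.  284.7] [ 521.5 -218.4   15. ]
drawer_front 0.63 [241.4 200.8] [ 435.8 -149.4   14. ]
scan_key_top 0.45 [247.3 392.1] [ 544.  -326.5   70. ]
```

View pics/w1.png

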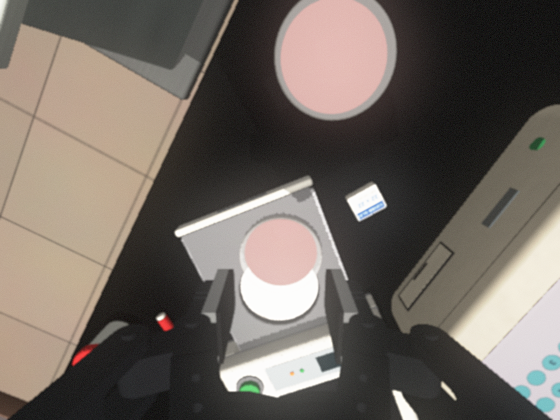

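```bash
cat >> h.py <<'E'
def circ(P,r):
    from scipy.optimize import least_squares
    f=lambda c:np.hypot(P[:,0]-c[0],P[:,1]-c[1])-r
    return least_squares(f,P.mean(0),loss='soft_l1',f_scale=1.0)
E
python3 - <<'E'
from h import *
mc=wcam(); p,d=capture('wrist')
for t,z,r in [('dish',36,44.5),('seat',24,46.5)]:
  for q in masks_of('wrist',t)[:2]:
    m=q['region'].astype(np.uint8); cs,_=cv2.findContours(m,0,1); c=max(cs,key=cv2.contourArea)[:,0].astype(float)
    P=np.array([watz(x,z,mc)[:2] for x in c],np.float32)
    print(t,q['p'],q['centre'],m.sum(),cv2.minEnclosingCircle(P),circ(P,r).x)
# white crescent
hsv=cv2.cvtColor(p,cv2.COLOR_RGB2HSV); w=((hsv[...,2]>225)&(hsv[...,1]<30)).astype(np.uint8); w[:255]=0;w[325:]=0;w[:,:238]=0;w[:,322:]=0
cv2.imwrite('pics/w1z.png',cv2.resize(p[170:410,160:420,::-1],None,fx=2.4,fy=2.4,interpolation=cv2.INTER_CUBIC))
pts=[]
for c in range(250,312,3):
    col=np.where(w[:,c])[0]
    if len(col): pts.append((c,col.max()))
print(pts)
for z in (24,15):
  P=np.array([watz(x,z,mc)[:2] for x in pts]); s=circ(P,46.5); print(z,s.x,s.cost)
E
```

```text
dish 0.81 [279.6, 255.0] 5107 ((499.27587890625, -175.04501342773438), 46.79514694213867) [ 500.06275489 -175.48861206]
dish 0.75 [333.5, 53.7] 12210 ((445.0172119140625, 17.810646057128906), 55.662811279296875) [444.94611569  17.62157569]
seat 0.8 [239.7, 263.1] 11903 ((502.8250732421875, -201.58177185058594), 115.55118560791016) [ 500.29069556 -195.03343991]
seat 0.61 [161.6, 318.7] 176 ((426.6321105957031, -324.1893615722656), 11.660082817077637) [ 395.21041884 -357.58181587]
[(250, np.int64(307)), (253, np.int64(310)), (256, np.int64(312)), (259, np.int64(314)), (262, np.int64(315)), (265, np.int64(316)), (268, np.int64(317)), (271, np.int64(318)), (274, np.int64(318)), (277, np.int64(319)), (280, np.int64(319)), (283, np.int64(318)), (286, np.int64(318)), (289, np.int64(318)), (292, np.int64(317)), (295, np.int64(316)), (298, np.int64(314)), (301, np.int64(313)), (304, np.int64(311)), (307, np.int64(308)), (310, np.int64(305))]
24 [ 519.98364568 -212.87760896] 1.8506030525748876
15 [ 523.22011446 -218.43508908] 1.4933664432146112
```

View pics/w1z.png

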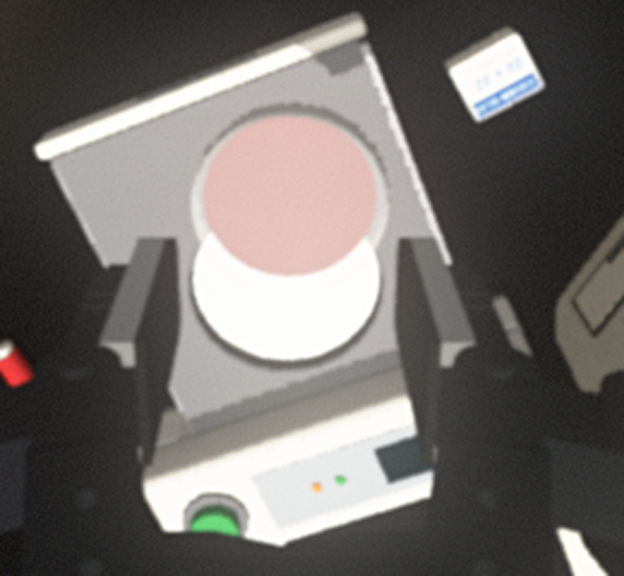

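```bash
python3 -m crank '{"dp":[[0,0,-4],[0,0,-4],[0,0,-4],[0,0,-4],[0,0,-2],[0,0,0],[0,0,0]],"delta_rot":[[0,0,0],[0,0,0],[0,0,0],[0,0,0],[0,0,0],[0,0,0],[0,0,0]],"claw":[130,130,130,130,130,130,130]}' 20
python3 - <<'E'
from h import *
mc=wcam(); p,d=save('wrist','w2.png')
s,_=save('side','s2.png'); cv2.imwrite('pics/s2z.png',cv2.resize(s[180:320,210:400,::-1],None,fx=4,fy=4,interpolation=cv2.INTER_CUBIC))
E
```

```text
time_s: 3.95
eef_pos: [463.2, -112.9, 52.0]
ee_rot: [0.0, 0.501, 0.866, 0.0]
force: [0.3, 0.5, 0.7]
grip_width: 0.491
```

View pics/w2.png

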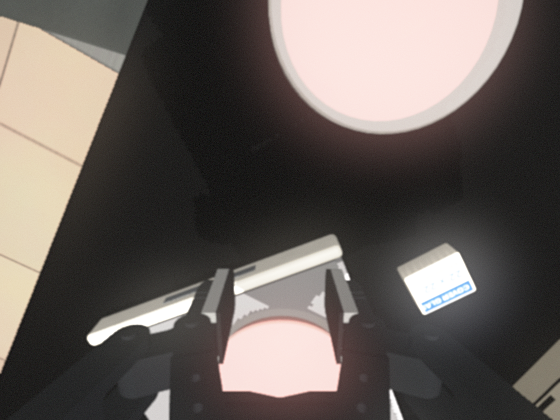

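View pics/s2z.png

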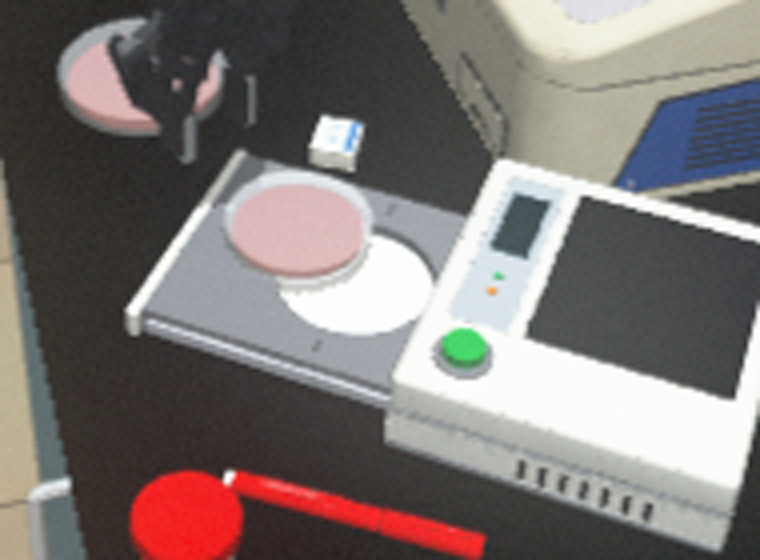

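```bash
python3 - <<'E'
from h import *
for l in (20,28,34):
  for z in (52,56,60):
    for s in (-1,1): print(l,z,s,np.round(proj('side',[463.2+s*l*.866,-112.9+s*l*.5,z]),1))
E
```

```text
20 52 -1 [256.2 218.4]
20 52 1 [267.9 211.2]
20 56 -1 [256.2 217.1]
20 56 1 [267.9 209.9]
20 60 -1 [256.1 215.8]
20 60 1 [267.9 208.7]
28 52 -1 [253.8 219.8]
28 52 1 [270.2 209.8]
28 56 -1 [253.7 218.6]
28 56 1 [270.2 208.5]
28 60 -1 [253.7 217.3]
28 60 1 [270.2 207.3]
34 52 -1 [252. 221.]
34 52 1 [271.9 208.7]
34 56 -1 [251.9 219.7]
34 56 1 [271.9 207.5]
34 60 -1 [251.9 218.4]
34 60 1 [271.9 206.2]
```

```bash
python3 -m crank '{"dp":[[0,0,-1.2],[0,0,-0.8],[0,0,-0.3],[0,0,0],[0.5,-0.87,0],[0.5,-0.87,0],[0.25,-0.43,0],[0.25,-0.43,0],[0,0,0]],"delta_rot":[[0,0,0],[0,0,0],[0,0,0],[0,0,0],[0,0,0],[0,0,0],[0,0,0],[0,0,0],[0,0,0]],"claw":[130,130,130,130,130,130,130,130,130]}' 20
cat > look.py <<'E'
from h import *
import sys
k=sys.argv[1]
mc=wcam(); p,d=capture('wrist'); w=p[200:420,130:430,::-1]
s,_=capture('side'); 
ms=masks_of('side','dish')
mk=[x for x in ms if abs(x['centre'][0]-290)<30 and abs(x['centre'][1]-243)<25 and x['region'].sum()>300]
if mk:
    m=mk[0]['region'].astype(np.uint8); cs,_=cv2.findContours(m,0,1); c=max(cs,key=cv2.contourArea)[:,0].astype(float)
    print('side mask',mk[0]['centre'],cv2.boundingRect(m))
for r in pinpoint('side','dish'):
    if abs(r['centre'][0]-290)<30 and abs(r['centre'][1]-243)<25: print('dish',r['p'],r['centre'],atz('side',r['centre'],23).round(1))
a=cv2.resize(s[205:285,225:345,::-1],(780,520),interpolation=cv2.INTER_CUBIC)
cv2.imwrite('pics/s_%s.png'%k,a); cv2.imwrite('pics/w_%s.png'%k,cv2.resize(w,None,fx=2,fy=2))
E
python3 look.py 3
```

```text
time_s: 4.95
eef_pos: [478.1, -139.4, 28.3]
ee_rot: [0.0, 0.501, 0.865, -0.0]
force: [-0.4, -0.5, 0.6]
grip_width: 0.49
side mask [286.5, 238.2] (267, 224, 38, 29)
dish 0.66 [284.7, 241.9] [ 499.3 -191.2   23. ]
```

View pics/s_3.png

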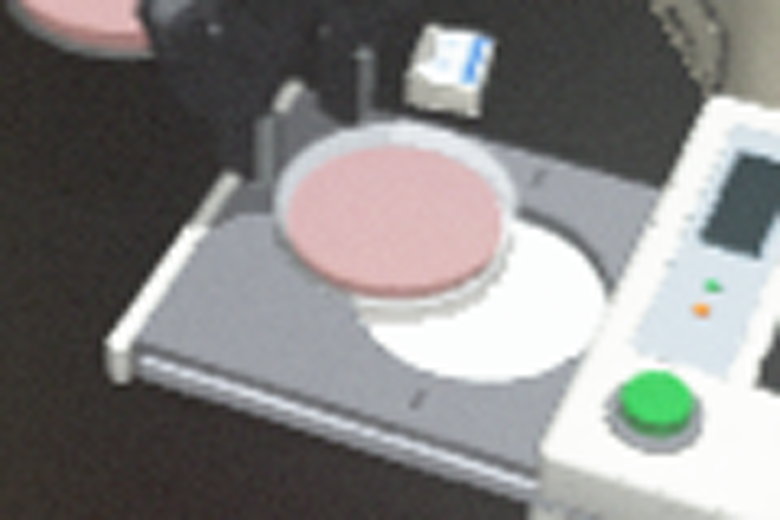

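View pics/w_3.png

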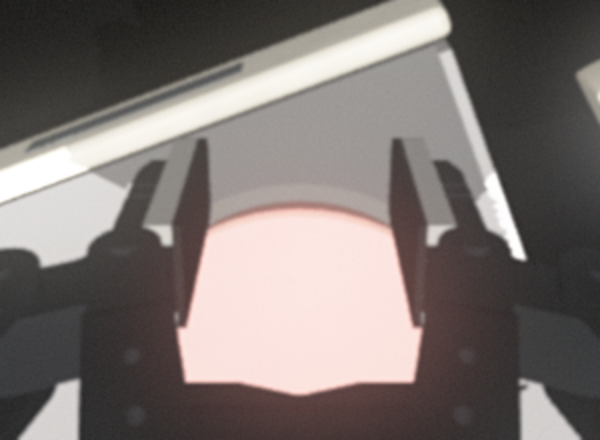

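```bash
python3 -m crank '{"dp":[[0.15,-0.27,0],[0.15,-0.27,0],[0.15,-0.27,0],[0.15,-0.27,0],[0.15,-0.27,0],[0.15,-0.27,0],[0.15,-0.27,0],[0.15,-0.27,0],[0,0,0]],"delta_rot":[[0,0,0],[0,0,0],[0,0,0],[0,0,0],[0,0,0],[0,0,0],[0,0,0],[0,0,0],[0,0,0]],"claw":[130,130,130,130,130,130,130,130,130]}' 20
python3 look.py 4
```

```text
time_s: 6.05
eef_pos: [490.0, -160.7, 28.3]
ee_rot: [0.0, 0.501, 0.866, -0.0]
force: [0.5, -0.3, 0.2]
grip_width: 0.491
side mask [292.6, 242.0] (273, 228, 40, 30)
dish 0.74 [294.1, 247.7] [ 515.2 -215.8   23. ]
```

View pics/s_4.png

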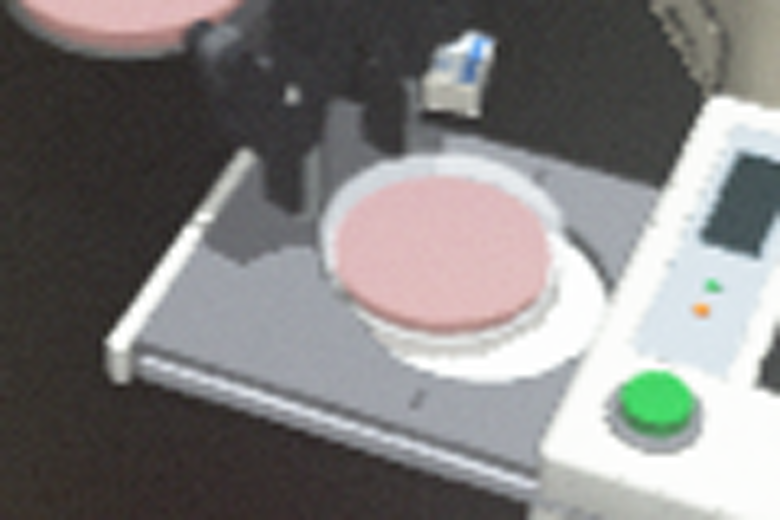

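View pics/w_4.png

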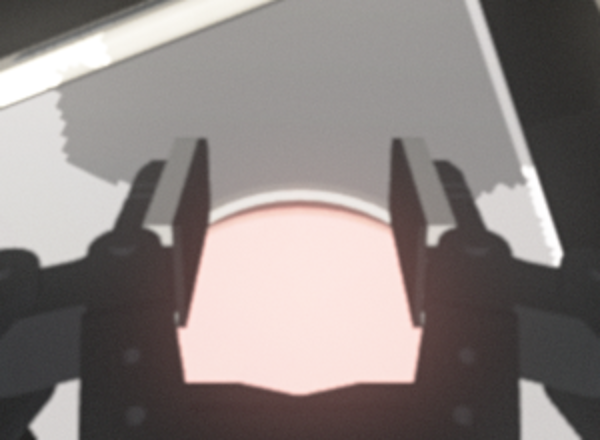

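```bash
cat > ov.py <<'E'
from h import *
import sys
k=sys.argv[1]; sx,sy,dx,dy=map(float,sys.argv[2:6])
p,_=capture('side')
im=cv2.resize(p[205:285,225:345,::-1],(780,520),interpolation=cv2.INTER_CUBIC)
def ell(cx,cy,r,z,col):
    a=np.linspace(0,2*np.pi,73)
    q=np.array([proj('side',[cx+r*np.cos(t),cy+r*np.sin(t),z]) for t in a]); q=((q+.5-[225,205])*6.5).astype(int)
    cv2.polylines(im,[q],True,col,1)
ell(sx,sy,46.5,24,(255,0,0)); ell(sx,sy,46.5,15,(255,0,255)); ell(dx,dy,44.5,38,(0,255,0)); ell(dx,dy,44.5,24,(0,160,0))
cv2.imwrite('pics/ov_%s.png'%k,im)
E
python3 ov.py 4 525 -223 513 -205
```

```text
(no output)
```

View pics/ov_4.png

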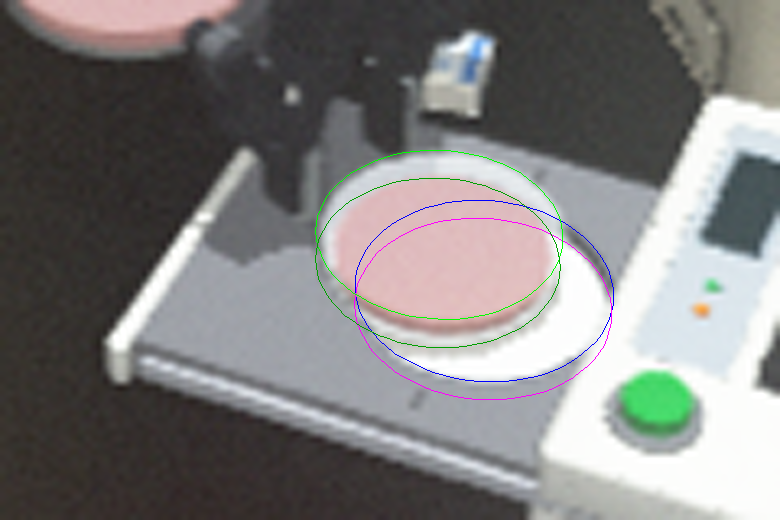

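```bash
python3 -m crank '{"dp":[[0.15,-0.24,0],[0.15,-0.24,0],[0.15,-0.24,0],[0.11,-0.16,0],[0.11,-0.16,0],[0.11,-0.16,0],[0,0,0]],"delta_rot":[[0,0,0],[0,0,0],[0,0,0],[0,0,0],[0,0,0],[0,0,0],[0,0,0]],"claw":[130,130,130,130,130,130,130]}' 20
python3 look.py 5; python3 ov.py 5 524 -223 522 -219
```

```text
time_s: 7.0
eef_pos: [497.7, -172.5, 28.3]
ee_rot: [0.0, 0.501, 0.866, -0.0]
force: [-0.2, -0.8, -0.5]
grip_width: 0.488
side mask [297.2, 247.1] (278, 231, 39, 32)
dish 0.91 [296.3, 248.9] [ 519.  -220.9   23. ]
```

View pics/ov_5.png

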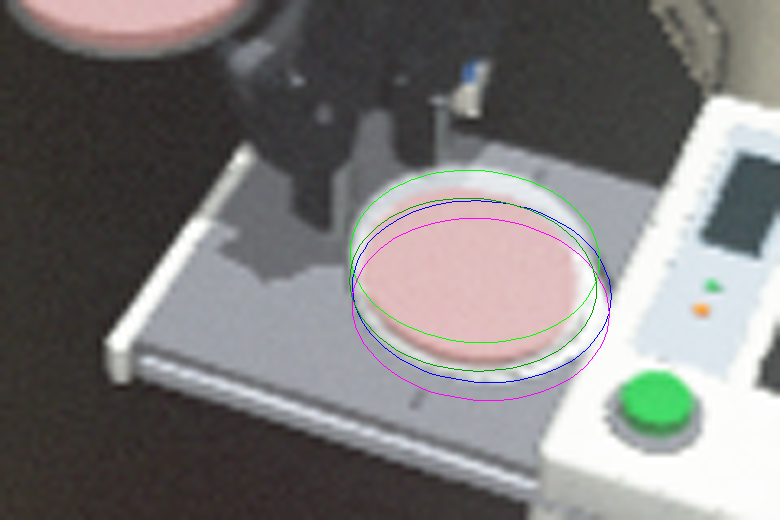

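View pics/w_5.png

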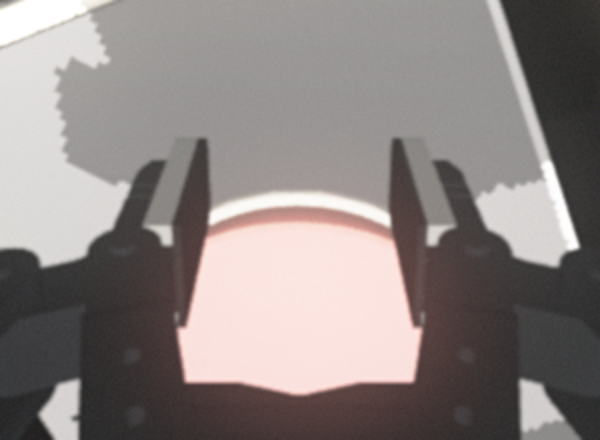

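```bash
python3 -m crank '{"dp":[[0.05,-0.09,0],[0.05,-0.09,0],[0.05,-0.09,0],[0.05,-0.09,0],[0,0,0]],"delta_rot":[[0,0,0],[0,0,0],[0,0,0],[0,0,0],[0,0,0]],"claw":[130,130,130,130,130]}' 20
python3 look.py 6; python3 ov.py 6 524 -223 524 -223
```

```text
time_s: 7.75
eef_pos: [499.6, -176.1, 28.3]
ee_rot: [0.0, 0.501, 0.866, -0.0]
force: [0.1, -0.1, 0.1]
grip_width: 0.491
side mask [297.8, 249.0] (280, 232, 37, 32)
dish 0.62 [301.4, 251.5] [ 527.9 -232.2   23. ]
```

View pics/ov_6.png

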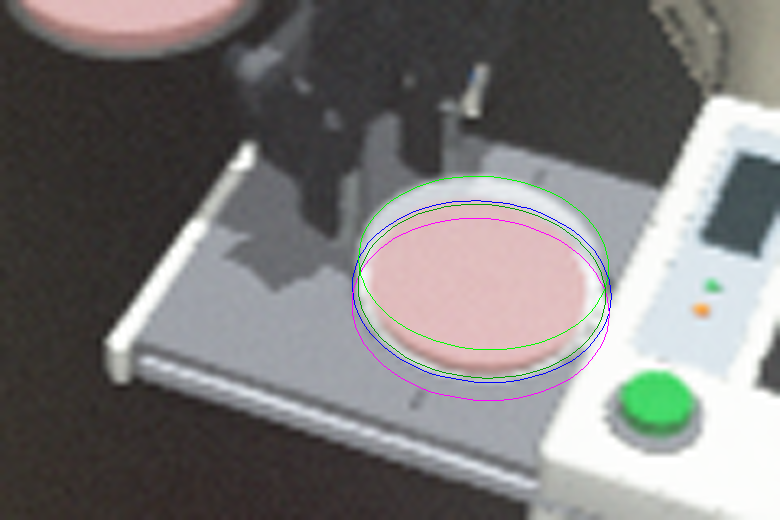

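View pics/w_6.png

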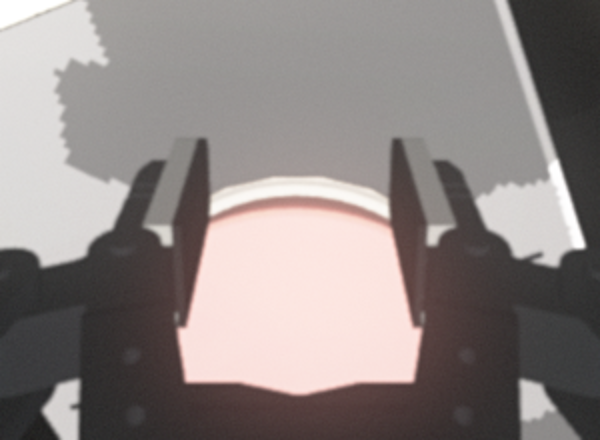

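```bash
python3 -m crank '{"dp":[[0.05,-0.09,0],[0.05,-0.09,0],[0,0,0],[0,0,0]],"delta_rot":[[0,0,0],[0,0,0],[0,0,0],[0,0,0]],"claw":[130,130,130,130]}' 20
python3 look.py 7; python3 ov.py 7 524 -223 524 -223
```

```text
time_s: 8.4
eef_pos: [500.6, -177.8, 28.3]
ee_rot: [-0.0, 0.501, 0.866, -0.0]
force: [-0.2, 1.2, -0.0]
grip_width: 0.493
side mask [300.7, 249.1] (280, 234, 38, 30)
dish 0.67 [298.7, 251.6] [ 521.7 -230.9   23. ]
```

View pics/ov_7.png

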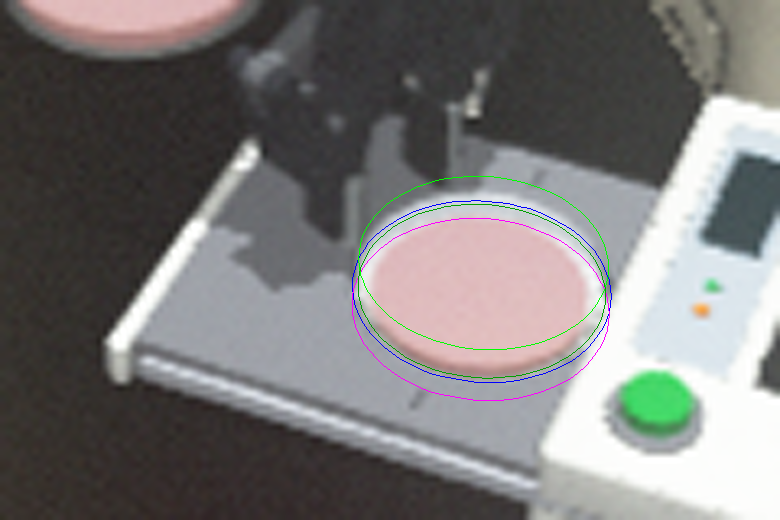

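View pics/w_7.png

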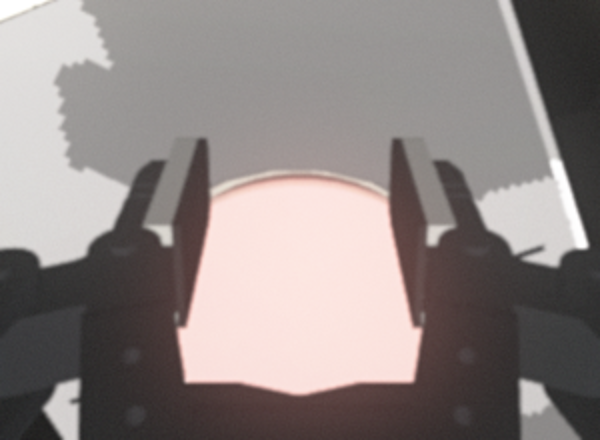

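```bash
python3 -m crank '{"dp":[[-0.5,0.87,0],[-0.5,0.87,0],[0,0,4],[-1,0.4,4],[-2,0.8,4],[-3,1.2,0],[-3,1.2,0],[0,0,0],[0,0,0]],"delta_rot":[[0,0,0],[0,0,0],[0,0,0],[0,0,4],[0,0,4],[0,0,4],[0,0,4],[0,0,5],[0,0,0]],"claw":[130,130,130,255,255,255,255,255,255]}' 20
python3 - <<'E'
from h import *
mc=wcam(); p,d=save('wrist','w8.png')
for t,z in dict(dish=14,seat=15,drawer_front=14).items():
    for r in pinpoint('wrist',t)[:3]: print(t,round(r['p'],2),np.round(r['centre'],1),watz(r['centre'],z,mc).round(1))
p,d=capture('top')
def w3(n,c,d):
    m=camera_model(n);T=np.array(m['cam_to_world']);o,v=ray(n,c);return o+v*d
for r in masks_of('top','dish')[:4]:
    g=r['region']; ys,xs=np.where(g); z=np.array([w3('top',(x,y),d[y,x]) for x,y in zip(xs,ys) if d[y,x]>0])
    A=np.c_[z[:,:2]-z[:,:2].mean(0),np.ones(len(z))]; co=np.linalg.lstsq(A,z[:,2],rcond=None)[0]
    print(r['p'],r['centre'],z.mean(0).round(1),'slope',co[:2].round(3),len(z))
for t,z in dict(seat=15,drawer_front=14).items():
    for r in pinpoint('top',t)[:2]: print(t,round(r['p'],2),np.round(r['centre'],1),atz('top',r['centre'],z).round(1))
E
python3 ov.py 8 524 -223 524 -223
```

```text
time_s: 9.55
eef_pos: [400.0, -123.6, 148.5]
ee_rot: [0.0, 0.334, 0.943, -0.0]
force: [0.8, -1.3, -0.0]
grip_width: 0.0
dish 0.73 [281.9 358.7] [ 524.1 -220.9   14. ]
dish 0.6 [449. 135.] [439.2  17.2  14. ]
drawer_front 0.91 [281.  256.1] [ 437.1 -151.8   14. ]
0.93 [164.3, 214.9] [496.3 188.1  15.7] slope [0.004 0.013] 1432Traceback (most recent call last):
  File "<stdin>", line 9, in <module>
  File "<stdin>", line 7, in w3
  File "h.py", line 6, in ray
    m=camera_model(n);
ValueError: time passes only in moves, steps and waits
```

View pics/w8.png

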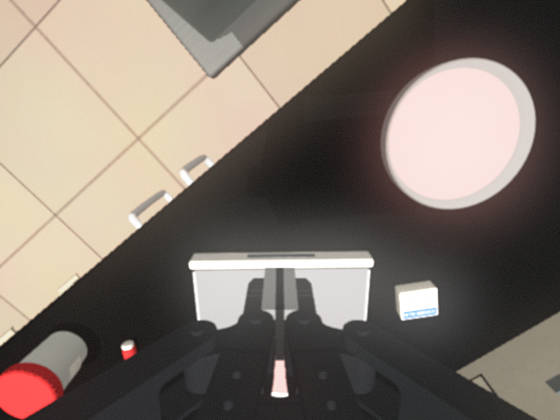

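View pics/ov_8.png

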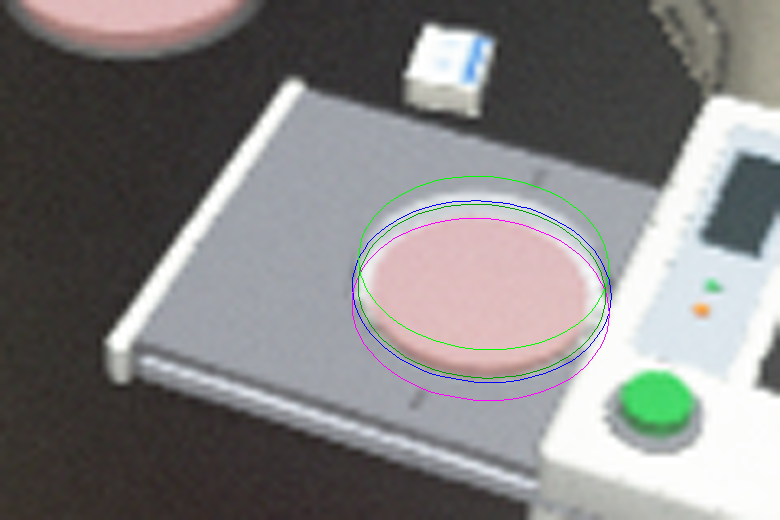

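```bash
python3 -m crank '{"dp":[[0,0,-4],[0,0,-4],[0,0,-3],[0,0,-1.5],[0,0,-0.9],[0,0,0]],"delta_rot":[[0,0,0],[0,0,0],[0,0,0],[0,0,0],[0,0,0],[0,0,0]],"claw":[255,255,255,255,255,255]}' 20
python3 - <<'E'
from h import *
mc=wcam(); p,d=save('wrist','w9.png')
for r in pinpoint('wrist','drawer_front')[:2]: print(r['p'],r['centre'],watz(r['centre'],14,mc).round(1))
s,_=capture('side'); cv2.imwrite('pics/s9.png',cv2.resize(s[180:320,210:400,::-1],None,fx=4,fy=4))
E
```

```text
time_s: 10.5
eef_pos: [400.4, -124.2, 13.7]
ee_rot: [-0.001, 0.335, 0.942, 0.0]
force: [-0.0, 0.5, -0.0]
grip_width: 0.001
0.87 [284.7, 364.2] [ 436.4 -150.2   14. ]
```

View pics/s9.png

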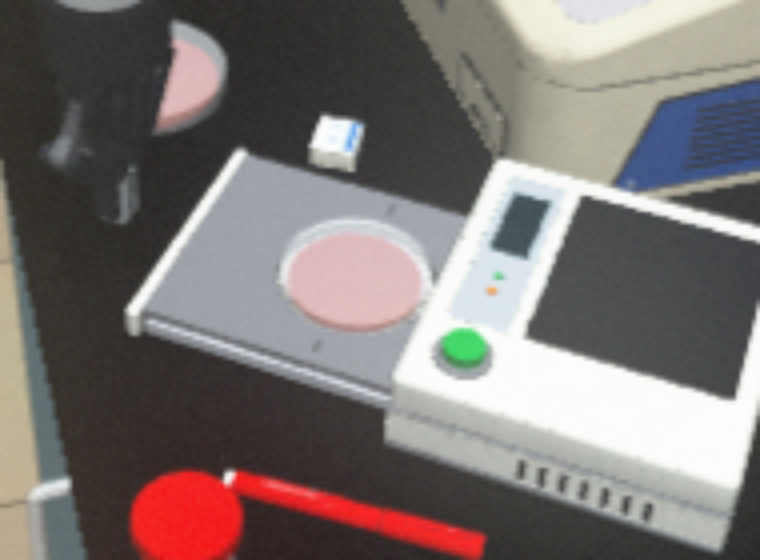

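View pics/w9.png

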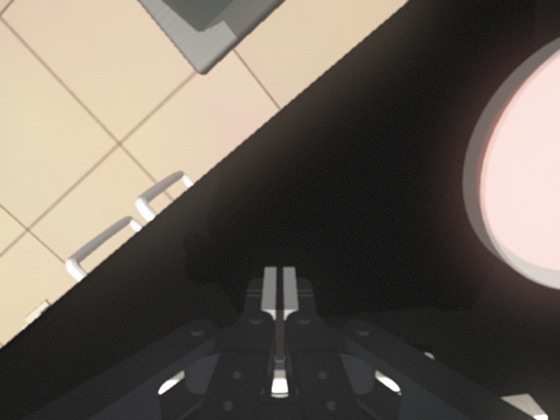

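```bash
python3 -m crank '{"dp":[[0.78,-0.63,0],[0.78,-0.63,0],[0.62,-0.5,0],[0.39,-0.31,0],[0.39,-0.31,0],[0.39,-0.31,0],[0.62,-0.5,0],[0.78,-0.63,0],[0.78,-0.63,0],[0.78,-0.63,0]],"delta_rot":[[0,0,0],[0,0,0],[0,0,0],[0,0,0],[0,0,0],[0,0,0],[0,0,0],[0,0,0],[0,0,0],[0,0,0]],"claw":[255,255,255,255,255,255,255,255,255,255]}' 20
python3 - <<'E'
from h import *
s,_=capture('side'); cv2.imwrite('pics/s10.png',cv2.resize(s[180:320,210:400,::-1],None,fx=4,fy=4))
E
```

```text
time_s: 11.65
eef_pos: [464.4, -175.5, 14.1]
ee_rot: [-0.0, 0.335, 0.942, 0.0]
force: [-1.9, 4.0, 1.5]
grip_width: -0.003
```

View pics/s10.png

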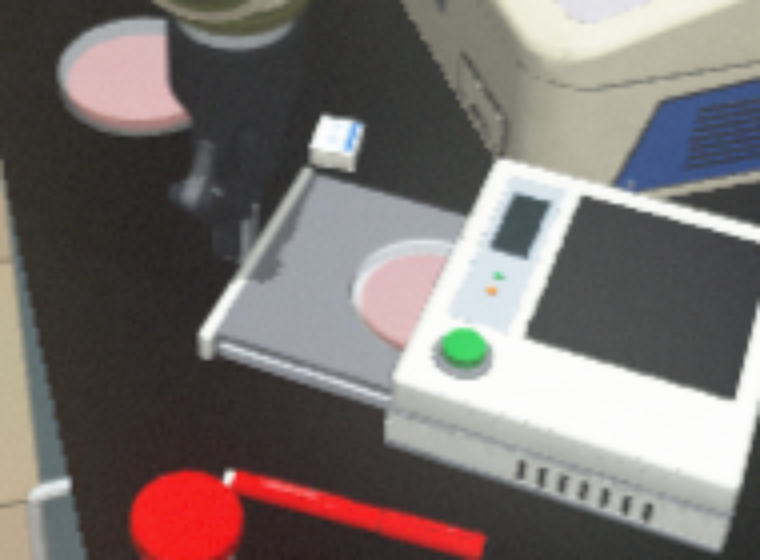

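```bash
python3 -m crank '{"dp":[[0.78,-0.63,0],[0.78,-0.63,0],[0.78,-0.63,0],[0.78,-0.63,0],[0.78,-0.63,0],[0.78,-0.63,0],[0.39,-0.31,0],[0.23,-0.19,0],[0,0,0]],"delta_rot":[[0,0,0],[0,0,0],[0,0,0],[0,0,0],[0,0,0],[0,0,0],[0,0,0],[0,0,0],[0,0,0]],"claw":[255,255,255,255,255,255,255,255,255]}' 20
python3 - <<'E'
from h import *
s,_=capture('side'); cv2.imwrite('pics/s11.png',cv2.resize(s[180:320,210:400,::-1],None,fx=4,fy=4))
E
```

```text
time_s: 12.6
eef_pos: [517.1, -218.5, 14.4]
ee_rot: [0.001, 0.335, 0.942, -0.0]
force: [0.5, -0.1, -0.6]
grip_width: 0.001
```

View pics/s11.png

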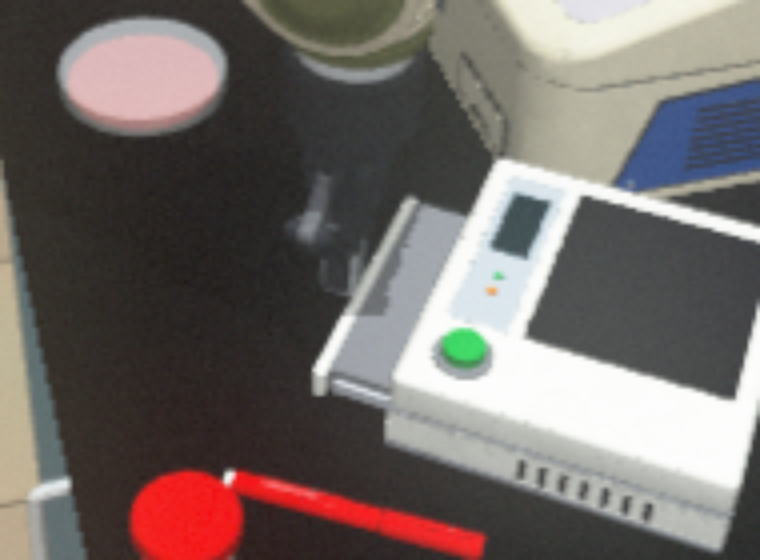

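Not home yet: about 10 mm remain. I'll push on slowly and watch the force.

```bash
python3 -m crank '{"dp":[[0.23,-0.19,0],[0.23,-0.19,0],[0.16,-0.13,0],[0.08,-0.06,0]],"delta_rot":[[0,0,0],[0,0,0],[0,0,0],[0,0,0]],"claw":[255,255,255,255]}' 20
```

```text
time_s: 13.05
eef_pos: [523.8, -223.8, 14.4]
ee_rot: [0.0, 0.335, 0.942, -0.0]
force: [-1.9, 1.5, 2.6]
grip_width: 0.001
```

```bash
python3 -m crank '{"dp":[[0.08,-0.06,0],[0.08,-0.06,0]],"delta_rot":[[0,0,0],[0,0,0]],"claw":[255,255]}' 20
```

```text
time_s: 13.25
eef_pos: [525.3, -225.0, 14.4]
ee_rot: [0.0, 0.335, 0.942, -0.0]
force: [-2.6, 1.7, 1.9]
grip_width: -0.002
```

```bash
python3 -m crank '{"dp":[[0.08,-0.06,0],[0.08,-0.06,0]],"delta_rot":[[0,0,0],[0,0,0]],"claw":[255,255]}' 20
```

```text
time_s: 13.45
eef_pos: [525.6, -225.1, 14.2]
ee_rot: [-0.002, 0.334, 0.942, 0.001]
force: [-13.1, 8.1, 11.3]
grip_width: -0.006
```

```bash
python3 -m crank '{"dp":[[0,0,0],[-0.78,0.63,0],[-1.56,1.26,0],[0,0,5],[0,0,5],[0,0,3],[0,0,0]],"delta_rot":[[0,0,0],[0,0,0],[0,0,0],[0,0,0],[0,0,0],[0,0,0],[0,0,0]],"claw":[255,255,255,255,255,255,255]}' 20
python3 - <<'E'
from h import *
s,_=capture('side'); cv2.imwrite('pics/s12.png',cv2.resize(s[180:320,210:400,::-1],None,fx=4,fy=4))
for r in pinpoint('side','drawer_front')[:2]: print('df',r['p'],r['centre'],atz('side',r['centre'],14).round(1))
rs=masks_of('side','scan_key')
for r in rs[:2]: print('key',r['p'],r['centre'],r['region'].sum(),atz('side',r['centre'],70).round(1))
# green blob
g=(s[...,1].astype(int)-s[...,0]>60)&(s[...,1].astype(int)-s[...,2]>40)
n,l,st,ce=cv2.connectedComponentsWithStats(g.astype(np.uint8)); 
for i in range(1,n):
    if st[i,4]>25: print('green',st[i],ce[i].round(1),atz('side',ce[i],69).round(1))
t,_=capture('top')
g=(t[...,1].astype(int)-t[...,0]>50)&(t[...,1].astype(int)-t[...,2]>30)
n,l,st,ce=cv2.connectedComponentsWithStats(g.astype(np.uint8)); 
for i in range(1,n):
    if st[i,4]>15: print('green top',st[i],ce[i].round(1),atz('top',ce[i],69).round(1))
E
```

```text
time_s: 14.15
eef_pos: [505.6, -208.5, 148.9]
ee_rot: [0.005, 0.335, 0.942, -0.001]
force: [0.5, 0.1, -1.2]
grip_width: -0.0
df 0.9 [301.4, 251.7] [ 531.  -224.2   14. ]
green [448 218   6   7  32] [450.5 220.6] [ 888.  -266.1   69. ]
green [439 220   6   7  30] [441.4 223. ] [ 861.9 -268.4   69. ]
green [320 262  12  10  84] [325.7 266.3] [ 546.7 -329.9   69. ]
green [511 328  18  15 205] [519.4 334.9] [ 819.8 -571.2   69. ]
green top [334  74   6   6  29] [336.4  76.3] [ 883.8 -278.8   69. ]
green top [336  83   4   6  19] [337.2  85.4] [ 856.7 -281.    69. ]
green top [440  95   9   9  67] [443.7  99.2] [ 821.7 -570.5   69. ]
green top [352 193   8   8  43] [355.9 196.8] [ 543.8 -330.    69. ]
```

View pics/s12.png

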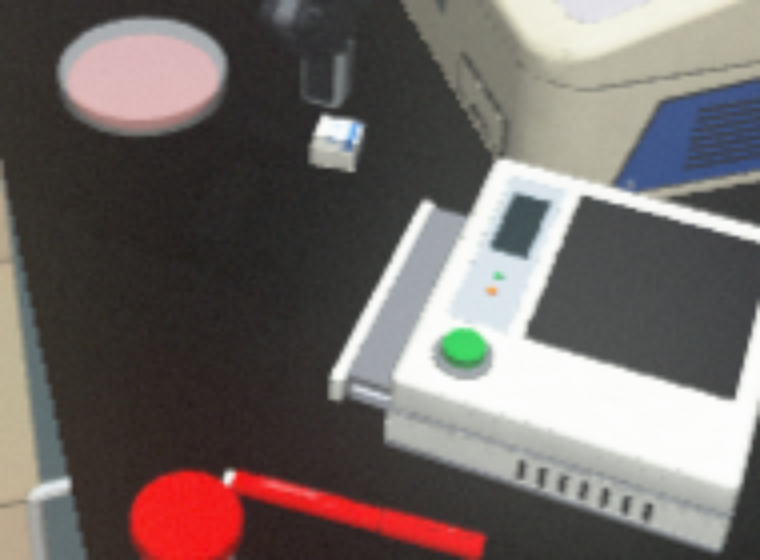

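```bash
python3 -m crank '{"dp":[[1,-3,0],[1,-3,0],[1,-3.1,-1],[1,-3.1,-3],[0,0,-2],[0,0,0]],"delta_rot":[[0,0,0],[0,0,0],[0,0,0],[0,0,0],[0,0,0],[0,0,0]],"claw":[255,255,255,255,255,255]}' 20
python3 - <<'E'
from h import *
s,_=capture('side'); cv2.imwrite('pics/s13.png',cv2.resize(s[200:300,260:400,::-1],None,fx=5,fy=5,interpolation=cv2.INTER_CUBIC))
p=sense()['eef_pos']; print(proj('side',p),proj('side',[p[0],p[1],70]))
E
```

```text
time_s: 14.95
eef_pos: [541.7, -328.3, 79.4]
ee_rot: [-0.004, 0.335, 0.942, 0.002]
force: [-1.5, -0.1, 0.8]
grip_width: -0.001
[np.float64(324.15231668212317), np.float64(261.7466913514191)] [np.float64(323.6515269853897), np.float64(265.7998424520222)]
```

View pics/s13.png

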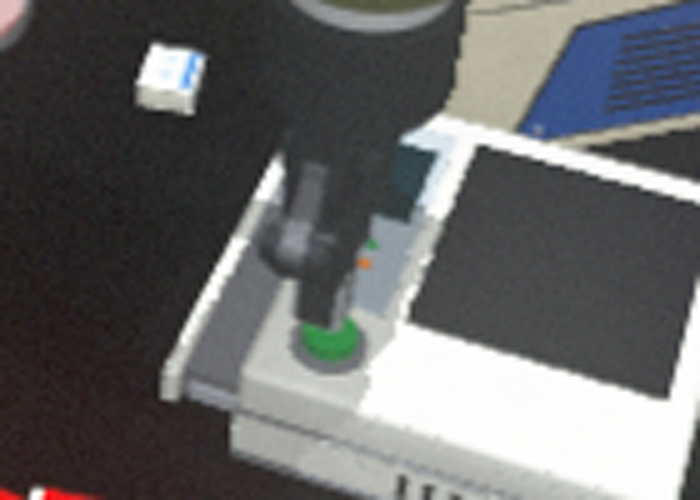

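```bash
python3 -m crank '{"dp":[[0.4,-0.3,0],[0,0,-0.4],[0,0,-0.4],[0,0,-0.3],[0,0,-0.2],[0,0,-0.1]],"delta_rot":[[0,0,0],[0,0,0],[0,0,0],[0,0,0],[0,0,0],[0,0,0]],"claw":[255,255,255,255,255,255]}' 20
```

```text
time_s: 15.6
eef_pos: [547.4, -332.0, 70.1]
ee_rot: [-0.0, 0.335, 0.942, 0.0]
force: [0.4, -0.9, 0.2]
grip_width: 0.001
```

```bash
python3 -m crank '{"dp":[[0,0,-0.2],[0,0,-0.2],[0,0,-0.1],[0,0,0]],"delta_rot":[[0,0,0],[0,0,0],[0,0,0],[0,0,0]],"claw":[255,255,255,255]}' 20
```

```text
time_s: 16.0
eef_pos: [547.6, -332.2, 65.6]
ee_rot: [0.0, 0.335, 0.942, -0.0]
force: [-1.7, 0.0, 4.6]
grip_width: -0.001
```

Force is 4.6 N, so the key is nearly down. I'll press until the stop shows as a rise in force.

```bash
python3 -m crank '{"dp":[[0,0,-0.1],[0,0,-0.1],[0,0,0],[0,0,0]],"delta_rot":[[0,0,0],[0,0,0],[0,0,0],[0,0,0]],"claw":[255,255,255,255]}' 20
python3 - <<'E'
from h import *
s,_=capture('side'); cv2.imwrite('pics/s14.png',cv2.resize(s[200:300,260:400,::-1],None,fx=5,fy=5,interpolation=cv2.INTER_CUBIC))
print(sense()['force'],sense()['eef_pos'])
E
```

```text
time_s: 16.4
eef_pos: [547.6, -332.2, 65.0]
ee_rot: [0.0, 0.335, 0.942, -0.0]
force: [-6.5, 3.8, 14.7]
grip_width: -0.001
[-5.59167629  4.27711078 14.24015443] [ 547.60855277 -332.19946897   64.97681572]
```

View pics/s14.png

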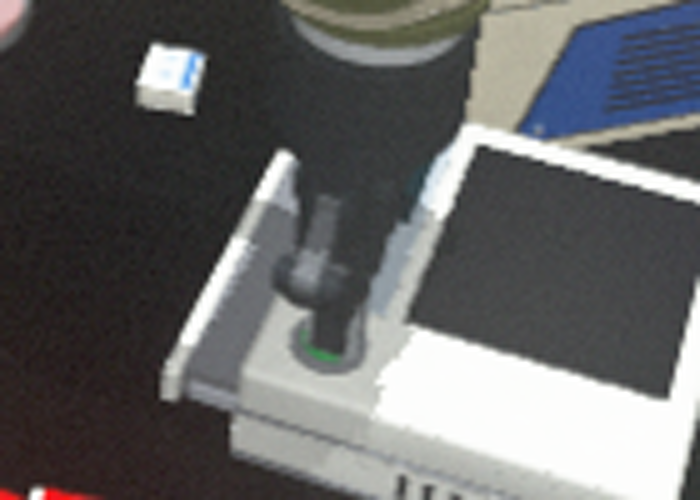

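The tip is at z = 65.0 with 14.7 N, so the key has bottomed out. Now I'll release it and retreat.

```bash
python3 -m crank '{"dp":[[0,0,1],[0,0,3],[0,0,4],[-2,2,2],[-4,4,0],[-3,4,0],[0,0,0],[0,0,0],[0,0,0]],"delta_rot":[[0,0,0],[0,0,0],[0,0,0],[0,0,0],[0,0,0],[0,0,0],[0,0,0],[0,0,0],[0,0,0]],"claw":[255,255,255,255,255,255,255,255,255]}' 20
python3 - <<'E'
from h import *
s,_=capture('side'); cv2.imwrite('pics/s15.png',cv2.resize(s[180:320,210:400,::-1],None,fx=4,fy=4,interpolation=cv2.INTER_CUBIC))
for r in pinpoint('side','drawer_front')[:1]: print('df',r['p'],r['centre'],atz('side',r['centre'],14).round(1))
E
```

```text
time_s: 17.35
eef_pos: [463.0, -237.8, 163.7]
ee_rot: [0.001, 0.335, 0.942, -0.0]
force: [-0.4, 0.2, 0.0]
grip_width: -0.002
df 0.58 [303.5, 254.1] [ 533.3 -233.    14. ]
```

View pics/s15.png

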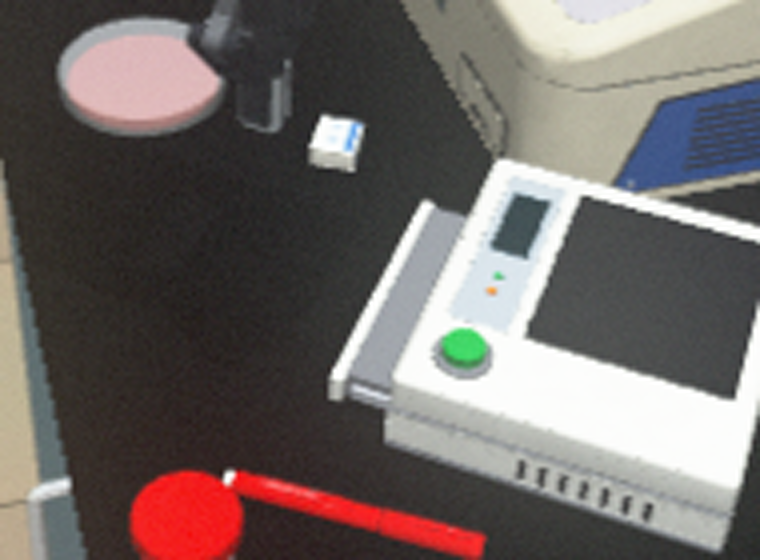

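The drawer is home, the key is up, the bystanders are unmoved and the arm is clear.

```bash
python3 -c "
from rig import *
print(finish_job())"
```

```text
the job is handed in; nothing more can be done
None
```

I did all three steps in order and handed the job in at about 17 s; the system gave no verdict.

- **Dish:** I nudged it with the two fingertips half open until it dropped into the seat. In the side and wrist pictures it lay flat, level with the predicted seated outline. A numeric flatness check from the top camera's depth broke off with an error before it reached this dish, so "flat" rests on the pictures alone. Once the drawer is in, the housing hides the dish, so I could not see it at the end.
- **Drawer:** I pushed it until it stopped against its end at about 15 N. The tool had travelled 161 mm in all; with the estimated 35 mm gap before contact, that matches the 125 mm stroke. The picture after I backed off shows the drawer home. The network's drawer-front point in the last picture was about 9 mm off its earlier reading (p 0.58), but the drawer looks the same in both pictures.
- **Scan key:** I pressed it to its stop, with the fingertip at 65.0 mm and 14.7 N, and released it. The last picture shows it standing up again.
- **Bystanders:** The cup, cover-glass box and marker look unmoved in the last picture. The arm was clear of everything, with near-zero force at the wrist.

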